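Unhook the gauge bracket and stand it on the pad

TASK

Two brackets hang by keyholes on the screws of the blue hanging stand. Take down the one that carries the white dial gauge - lift it until the round hole is over the screw head, then pull it straight off - and, keeping it upright, set it down gently on its foot in the middle of the round black pad, dial towards the robot, and let go. Leave the bracket with the black knob hanging.

Things in the scene. Friction and masses are not known exactly. Their poses are not given: they have to be found in the camera images.
- stand: Fixed hanging stand: dark steel base plate (110 x 220 x 10 mm), upright blue board 210 mm wide with its top 177 mm above the bench, legs behind. Origin on the bench under the stand; own -x points out of the board's front (the way brackets come off), y runs along the board, z up. The board's front is at own x = +9 mm. One bracket hangs on each of its two screws; which hangs on which varies.
- left_screw (a point): Screw at own y = +60 mm of the stand, 165 mm above the bench, axis along the stand's x. Shank 8 mm thick, head 18 mm across and 4 mm thick, its face 13 mm in front of the board. The point is on the axis, half-way between the back of the head and the board (plain shank, about 8 mm long). Axes as the stand's.
- right_screw (a point): The same point of the same screw at own y = -60 mm of the stand.
- gauge_bracket_mid (a point): Grey metal L-shaped bracket with a white 62 mm dial gauge on its front, about 0.32 kg. Site in the middle of the upright back plate's thickness, 95 mm above the foot's underside (half-way up); -x forward (where the dial looks), y sideways, z up. Plate 6 mm thick, 70 mm wide, up to 142 mm above the underside; above it a tab 40 mm wide reaches up to 190 mm.
- gauge_bracket_grip (a point): Centre of the gauge bracket's grip: the top 38 mm of the tab, covered with black rubber, 10 mm thick (x), 40 mm wide (y), 38 mm high. 76 mm straight above gauge_bracket_mid, same axes. Free on both faces, its lower edge 12 mm above the board's top edge while the bracket hangs.
- gauge_bracket_hole (a point): Centre of the round 24 mm hole of the keyhole in the plate, 13 mm above gauge_bracket_mid. An 11 mm wide slot leads up from it, ending 24 mm above this point. Hanging, the slot's end rests on the screw shank: lift 20 mm to bring the hole level with the screw (3 mm play all round the head), then move 25 mm or more forward, out of the board, to be clear.
- gauge_bracket_foot (a point): Centre of the underside of the gauge bracket's foot (70 x 70 mm, 6 mm thick), 32 mm in front of the plate's middle plane and 95 mm below gauge_bracket_mid. Same axes.
- knob_bracket_mid (a point): The same point as gauge_bracket_mid on the second bracket, of the same shape, which carries a black 48 mm knob in place of the gauge. It stays hanging.
- pad: Round black rubber pad lying on the bench, fixed, 107 mm across, 14 mm thick; origin at the centre of its underside, axes along the world's.

How it is judged (in metres and radians):
On the way:
1. the gauge bracket has been pulled off its screw, clear in front of the stand, and is still up at hanging height (x of gauge_bracket_mid in the frame of stand below -0.018 m and z of gauge_bracket_mid in the frame of stand above 0.125 m), for 0.1 s.
At the end, for the whole second after the job is handed in: The gauge bracket stands upright (within 0.08 rad) on the pad, the centre of its foot within 20 mm of the pad's centre, its dial towards the robot (within 0.8 rad of straight back), released and at rest; the knob bracket still hangs on its screw (horizontal distance between gauge_bracket_foot and pad below 0.02 m and z of gauge_bracket_foot in the frame of pad between 0.01 and 0.018 m and angle between gauge_bracket_mid's own z axis and vertical below 0.08 rad and angle between the x axis of gauge_bracket_mid and the x axis of pad, either way round below 0.8 rad and x of gauge_bracket_mid in the frame of pad above 0 m and linear speed of gauge_bracket below 0.02 m/s and (distance between knob_bracket_mid and left_screw below 0.045 m or distance between knob_bracket_mid and right_screw below 0.045 m)); the robot touches nothing.
It fails at once if the gauge bracket is tipped by more than 0.6 rad (angle between gauge_bracket_mid's own z axis and vertical above 0.6 rad).
It fails at once if the gauge bracket is dropped or banged down on the pad (faster than 0.35 m/s just above it) (horizontal distance between gauge_bracket_foot and pad below 0.06 m and height (world z) of gauge_bracket_foot below 0.035 m and linear speed of gauge_bracket above 0.35 m/s).
It fails at once if the knob bracket is lifted off or knocked aside (moved more than 30 mm) (distance of knob_bracket_mid from where it was at the start of the episode above 0.03 m).
It also fails if it takes over 48 s, if anything falls off the work surface, if the arm or the gripper's body presses on something with over 40 N, if the wrist force passes 120 N, or if a joint passes its speed limit or range.

ROBOT

A 6-joint arm with a two-finger parallel gripper is mounted at the origin on the work surface; the furniture and walls round the work are solid. World frame = base frame: x ahead of the robot, y to its left, z up, the work surface at z = 0. Lengths are in mm, angles in degrees, forces in N, time in s.
With the tool pointing down it reaches from about 350 to 850 mm from the base axis. Payload 8.1 kg.
Tool frame: the origin (TCP) lies midway between the tips of the shut fingers; the grasp point (between the pads) lies 19 mm behind it; x points along the fingers, y is the direction in which the jaws open and shut, and the axes are right-handed (so a half turn about x gives the same grasp; the last joint's range is limited). The gripper opens to 85 mm and grips with 20 to 120 N. Pads are 22 mm wide; open, the fingers measure 114 mm over their backs; the gripper's body (76 mm by 85 mm) begins 54 mm behind the grasp point. The pads swing forward as they close: fully open they stand 13 mm farther back than shut.
Start: joints at [63.69, 7.471, 85.268, -0, 87.261, -4.893], TCP at [219.073, 558.581, 231.292] pointing down, gripper open.
Joint ranges: [-169.43, 169.43], [-51.17, 129.36], [1.28, 143.12], [-76.62, 256.62], [0, 156.53], [-152.29, 152.29]. Speed limits (degrees/s): [136.94, 136.94, 159.86, 180, 180, 180].

INTERFACE

Orientations are given as [roll, pitch, yaw] about the fixed x, y, z axes, in that order (R = Rz(yaw) Ry(pitch) Rx(roll)).
In Python, from bench import sense, snapshot, hand_in gives the robot as it stands.
- The arm moves only by the tool drive_tool, never from a script. Its argument "deltas" is a list of rows, each a list of 7 numbers: the closure in counts, from 0 (fully open) to 255 (shut), then the shift along the tool's x, y, z in m, then the turn, a rotation vector about the tool's x, y, z in rad. A call has exactly 10 rows; each row is the pose to reach, as a shift and turn from the pose commanded when the call began, along the tool's axes at that moment; what a row does not reach only later rows make up. A row lasts 1/12 s, in which the tool goes at most 41.7 mm and 7.16 degrees, less where a joint would pass 70% of its speed; a pose out of reach is approached as far as the arm can. A call with a gripper value outside its range is refused whole. The fingers move at their own pace and stop on an object; "squeeze" is the grip in N (left out, the last holds). Time passes only in rows, so rows that repeat a pose let the fingers close, or fill a call up. It gives the time, the measured TCP pose, the force and the opening at its end, in the units of the state.
- sense(): the state, without advancing time (a new reading comes with each control period).
- snapshot(name): name is "scene" or "top"; returns a dict with "frame" (400x640x3 uint8, blue, green, red), "fx", "fy", "cx", "cy" (pixels), "k1" (the pictures are not rectified: a ray, as slopes to the right and down, at radius r is drawn at 1 + k1 r^2 times it, then the intrinsics apply), "rvec" (rotation vector, rad) and "tvec" (3), from world to camera coordinates, as OpenCV has them. Camera axes: x right, y down, z forward; pixel columns grow to the right and rows downward; lengths in mm; the calibration is good to about 2 mm. A picture is of the moment at which its call begins. There is no depth.
- hand_in(): hands the job in, once; it reports no verdict.
The state is a dict: "time": time; "joint_pos": joint angles; "qd": joint speeds; "joint_efforts": joint torques, N m; "tool_pos": TCP position; "tcp_rot": TCP orientation; "ft_force": force on the tool from outside, world axes, zero at the start; "wrist_torque": the same for the moment, N m; "finger_gap": finger opening in mm.
Only numpy, scipy, OpenCV 4.12 (cv2) and the standard library are available. Lean on these libraries where they do the work, as an engineer would, in place of code of your own. Each camera call takes 0.05 s, during which the arm holds its last target.

## Working session

There is one attempt and no reset: what is moved stays moved. The work goes in short steps, Python scripts to look and compute and a tool call to move; the robot and the scene stay as the last step left them, time stands still between calls to the robot, and variables do not carry over. Pictures are saved under pics/ and viewed, and the job is handed in when it is done.

Besides the shell and the picture viewer there is one more tool, called after ">>>" as name([rows], argument=value, ...), one row to a line, values as JSON. drive_tool: Moves the arm, as the interface text tells. Its arguments: {"type":"object","properties":{"deltas":{"type":"array","items":{"type":"array","items":{"type":"number"}}},"squeeze":{"type":"number"}},"required":["deltas"]}

```bash
mkdir -p pics; python3 - <<'E'
from bench import sense,snapshot
import cv2,numpy as np
print(sense())
for n in("scene","top"):
    s=snapshot(n);cv2.imwrite(f"pics/{n}0.png",s["frame"]);np.save(f"{n}.npy",s,allow_pickle=True)
    print({k:v for k,v in s.items() if k!="frame"})
E
```

```text
{'time': 0.0, 'joint_pos': array([ 6.36925663e+01,  7.51635598e+00,  8.53309975e+01,  8.10143955e-04,
        8.72611255e+01, -4.89380908e+00]), 'qd': array([ 0.04625455,  0.02013134, -0.02072261, -0.07334915, -0.05400822,
       -0.03710838]), 'joint_efforts': array([ 3.70067301e-04, -5.69380903e+01, -5.00552952e+01, -3.35176810e-04,
        1.46002381e-02,  7.05171004e-06]), 'tool_pos': array([218.7909736 , 558.08368433, 230.21495614]), 'tcp_rot': array([ -95.32117007,   89.89151799, -116.73483414]), 'ft_force': array([-0.37406066, -0.14810481, -0.08510242]), 'wrist_torque': array([ 0.01548671, -0.0308767 ,  0.00274978]), 'finger_gap': 84.99202618310727}
{'fx': 443.455351869442, 'fy': 443.455351869442, 'cx': 323.6225250622006, 'cy': 203.9107584627258, 'k1': -0.12462831828719266, 'rvec': array([ 2.1174384 , -0.50493735,  0.24794891]), 'tvec': array([-442.92356408,  333.91694812,  635.38510605])}
{'fx': 368.8140578254963, 'fy': 368.8140578254963, 'cx': 321.7890540662221, 'cy': 200.64693774795674, 'k1': 0.013515709382270516, 'rvec': array([ 2.13467988, -2.15227369,  0.12839305]), 'tvec': array([152.10832126, 569.28189718, 897.49739217])}
```

View pics/scene0.png

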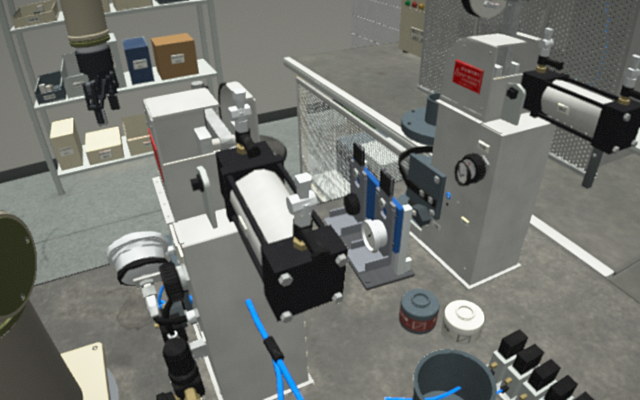

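View pics/top0.png

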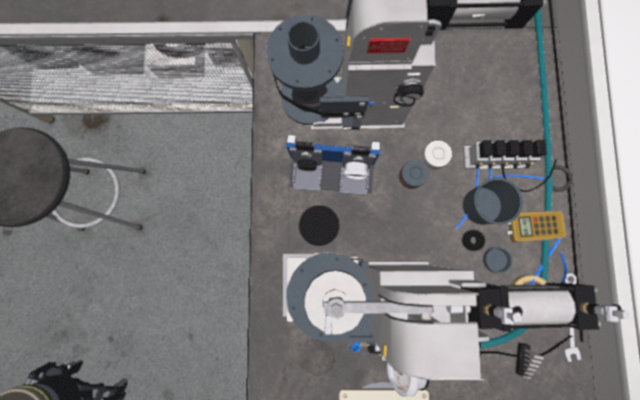

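Top view: the stand is at about (333,168), with the pad at (319,225). The gauge bracket hangs on the right screw (355,165). I'll zoom in on both views.

```bash
cat > h.py <<'E'
import numpy as np,cv2
from scipy.spatial.transform import Rotation as Ro
def load(n): return np.load(n+".npy",allow_pickle=True).item()
def K(s): return np.array([[s["fx"],0,s["cx"]],[0,s["fy"],s["cy"]],[0,0,1.]])
def D(s): return np.array([s["k1"],0,0,0.])
def ray(s,u,v):
    p=cv2.undistortPoints(np.array([[[u,v]]],float),K(s),D(s))[0,0]
    R=cv2.Rodrigues(s["rvec"])[0]; return -R.T@s["tvec"], R.T@np.array([p[0],p[1],1])
def onz(s,u,v,z):
    c,d=ray(s,u,v); return c+d*(z-c[2])/d[2]
def tri(s1,p1,s2,p2):
    A=[];b=[]
    for s,p in((s1,p1),(s2,p2)):
        c,d=ray(s,*p);d=d/np.linalg.norm(d);P=np.eye(3)-np.outer(d,d);A.append(P);b.append(P@c)
    A=np.vstack(A);b=np.hstack(b);x,*_=np.linalg.lstsq(A,b,rcond=None)
    return x,np.linalg.norm(A@x-b)
def proj(s,X): return cv2.projectPoints(np.array(X,float).reshape(-1,3),s["rvec"],s["tvec"],K(s),D(s))[0][:,0]
E
python3 - <<'E'
from h import *
a,b=load("scene"),load("top")
cv2.imwrite("pics/sz.png",cv2.resize(a["frame"][130:290,310:470],None,fx=3.7,fy=3.7,interpolation=cv2.INTER_CUBIC))
cv2.imwrite("pics/tz.png",cv2.resize(b["frame"][125:255,275:405],None,fx=4.5,fy=4.5,interpolation=cv2.INTER_CUBIC))
print([ray(s,320,200)[0] for s in(a,b)])
f=b["frame"].astype(int)
# pad
m=(f.max(2)<45).astype(np.uint8); n,l,st,c=cv2.connectedComponentsWithStats(m)
i=l[225,319];print(st[i],c[i],onz(b,*c[i],14))
x,y,w,h,_=st[i];print(onz(b,x,c[i][1],14),onz(b,x+w,c[i][1],14),onz(b,c[i][0],y,14),onz(b,c[i][0],y+h,14))
# blue board
m=((f[...,0]>f[...,2]+50)&(f[...,0]>90)).astype(np.uint8)
n,l,st,c=cv2.connectedComponentsWithStats(m)
for i in range(1,n):
    if st[i][4]>8: print(st[i],c[i],onz(b,*c[i],177))
E
```

```text
[array([ 254.54243099, -504.34093128,  626.29419661]), array([443.48649321, 132.77247966, 968.71646409])]
[ 300  207   38   38 1145] [318.68558952 225.19650655] [509.97629539 156.33217065  14.        ]
[510.37801202 204.77254521  14.        ] [509.56639385 106.34634376  14.        ] [557.42415168 156.05127078  14.        ] [459.06779901 156.63296191  14.        ]
[536  10  16 166 839] [543.659118    92.20738975] [ 790.15361916 -349.10085558  177.        ]
[369 101   6   4  19] [371.42105263 102.42105263] [772.86126658  32.47854012 177.        ]
[286 143  10   5  41] [290.04878049 144.87804878] [677.10195203 214.69806745 177.        ]
[314 145  38   8 206] [332.5776699  148.18446602] [668.46496721 120.61691852 177.        ]
[370 149  10   6  44] [374.72727273 151.70454545] [659.36908752  28.00683247 177.        ]
[475 168   4  20  55] [476.63636364 177.90909091] [ 598.30812413 -190.28838352  177.        ]
[489 168   3  11  32] [489.96875 173.15625] [ 608.46086461 -219.47910981  177.        ]
[495 174  51   6 137] [521.38686131 176.22627737] [ 600.93097191 -285.89944807  177.        ]
[546 176   6  34 181] [548.50828729 193.15469613] [ 563.41212858 -340.0230095   177.        ]
[456 213  12  16  60] [461.65       220.71666667] [ 505.77131408 -152.80096131  177.        ]
[535 238  26  42 354] [546.13559322 257.48022599] [ 427.47862631 -322.90156159  177.        ]
[560 252   8  31  95] [563.82105263 265.97894737] [ 409.86788095 -357.39064206  177.        ]
[529 280   6   5  18] [531.61111111 282.11111111] [ 377.1748922  -288.74572022  177.        ]
[481 329  45  19 259] [502.13899614 338.37837838] [ 265.33288232 -219.93817214  177.        ]
[350 342  12  11  85] [355.83529412 346.74117647] [249.10364451  77.6598281  177.        ]
```

View pics/sz.png

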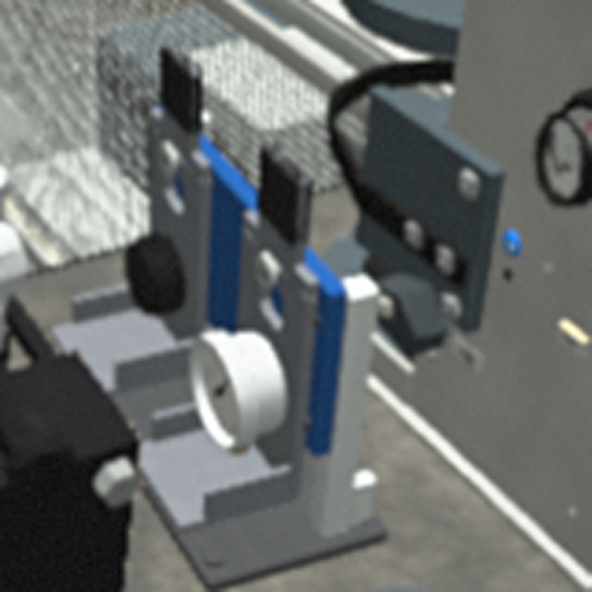

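View pics/tz.png

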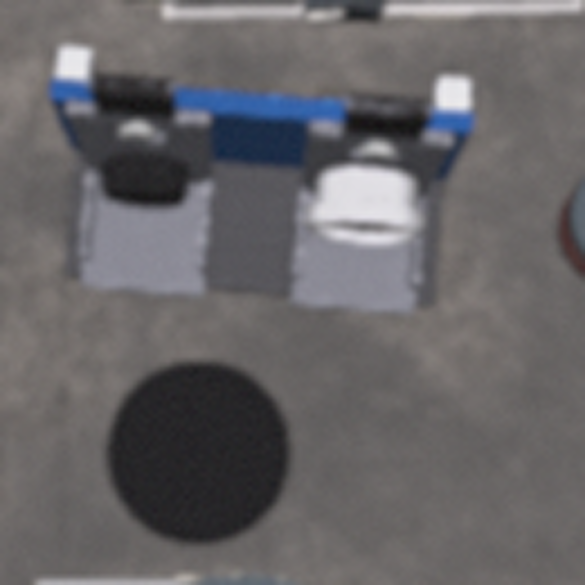

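```bash
python3 - <<'E'
from h import *
a,b=load("scene"),load("top")
def z(s,x,y,w,h,f):
    im=cv2.resize(s["frame"][y:y+h,x:x+w],None,fx=f,fy=f,interpolation=cv2.INTER_CUBIC)
    for i in range(0,w,5): cv2.putText(im,str(x+i),(int((i+.5)*f)-8,8),0,.3,(0,255,255));cv2.line(im,(int((i+.5)*f),10),(int((i+.5)*f),16),(0,255,255))
    for i in range(0,h,5): cv2.putText(im,str(y+i),(0,int((i+.5)*f)+3),0,.3,(0,255,255));cv2.line(im,(20,int((i+.5)*f)),(26,int((i+.5)*f)),(0,255,255))
    return im
cv2.imwrite("pics/sz2.png",z(a,345,138,65,60,10)); cv2.imwrite("pics/tz2.png",z(b,282,130,105,40,7))
E
```

```text
(no output)
```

View pics/sz2.png

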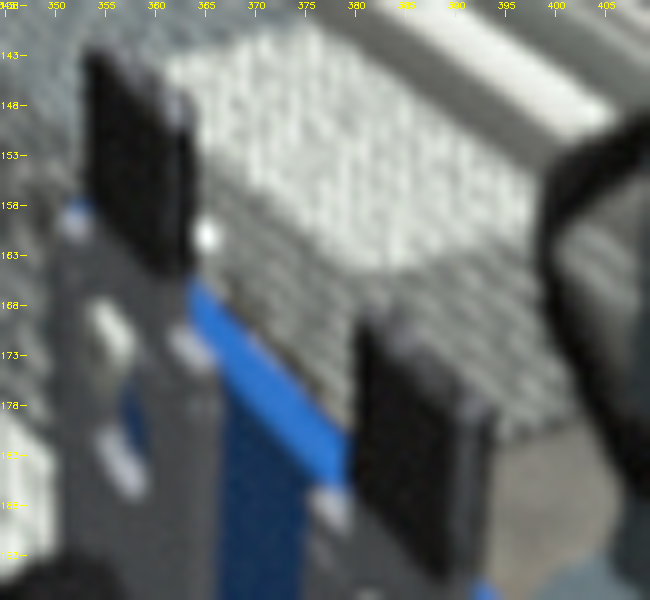

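View pics/tz2.png

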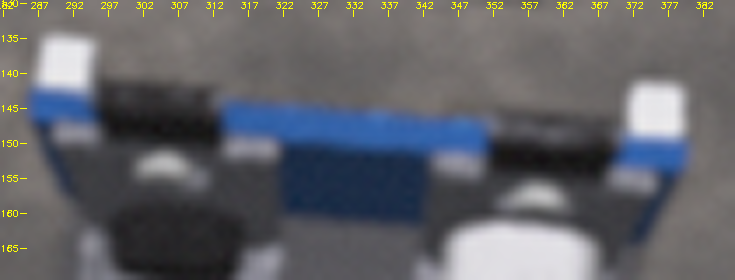

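```bash
python3 - <<'E'
from h import *
a,b=load("scene"),load("top")
print("gauge FTL",tri(a,(380.3,169.5),b,(351.5,148.8)),"FTR",tri(a,(389.8,178.5),b,(369.3,150.8)))
print("knob FTL",tri(a,(353.2,143),b,(296.3,144.3)),"FTR",tri(a,(362,151),b,(314,146)))
for n,p in dict(gBL=(351.5,145),gBR=(369.5,147.3),gFL=(351.5,148.8),gFR=(369.3,150.8),kBL=(296.5,141),kBR=(314,142.8)).items(): print(n,onz(b,*p,227))
for n,p in dict(gFL=(380.3,169.5),gFR=(389.8,178.5),gBR=(393.3,179)).items(): print('s',n,onz(a,*p,227))
for n,p in dict(fl=(286,147),bl=(286.5,142.5),fr=(379.7,153.8),br=(379.8,149)).items(): print('board',n,onz(b,*p,177))
# what's behind: grey motor / panel
for n,p in dict(flange=(345,122),flange2=(365,108)).items(): print(n,[onz(b,*p,z) for z in(0,200,300)])
E
```

```text
gauge FTL (array([653.63098987,  81.95144362, 224.44925151]), np.float64(0.6480345308806549)) FTR (array([649.10476764,  45.12525092, 225.91083583]), np.float64(1.52540186295901))
knob FTL (array([663.22172206, 196.85436177, 225.82670908]), np.float64(0.8216603848156969)) FTR (array([660.5558352 , 159.64199805, 224.99331953]), np.float64(0.891613677052123))
gBL [660.56279062  82.17716409 227.        ]
gBR [655.21001867  45.1453018  227.        ]
gFL [652.47756291  82.31988476 227.        ]
gFR [647.78753741  45.73553219 227.        ]
kBL [670.49028572 196.1383025  227.        ]
kBR [666.20329519 159.783209   227.        ]
s gFL [651.6183681  78.2262067 227.       ]
s gFR [649.2657187   43.60856718 227.        ]
s gBR [653.76216995  39.34233463 227.        ]
board fl [672.36769469 223.65203877 177.        ]
board bl [682.62452238 222.60027982 177.        ]
board fr [654.50488938  17.23209672 177.        ]
board br [665.34985881  16.71196442 177.        ]
flange [array([791.77163056,  83.25138194,   0.        ]), array([719.86511297,  93.47544637, 200.        ]), array([683.91185417,  98.58747858, 300.        ])]
flange2 [array([830.80195664,  27.97081205,   0.        ]), array([750.83728632,  49.60803439, 200.        ]), array([710.85495116,  60.42664557, 300.        ])]
```

```bash
python3 - <<'E'
from h import *
a,b=load("scene"),load("top")
cv2.imwrite("pics/tz3.png",cv2.resize(b["frame"][0:170,250:450],None,fx=4,fy=4,interpolation=cv2.INTER_CUBIC)[:600])
cv2.imwrite("pics/sz3.png",cv2.resize(a["frame"][60:260,360:560],None,fx=3,fy=3,interpolation=cv2.INTER_CUBIC)[:600])
E
```

```text
(no output)
```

View pics/tz3.png

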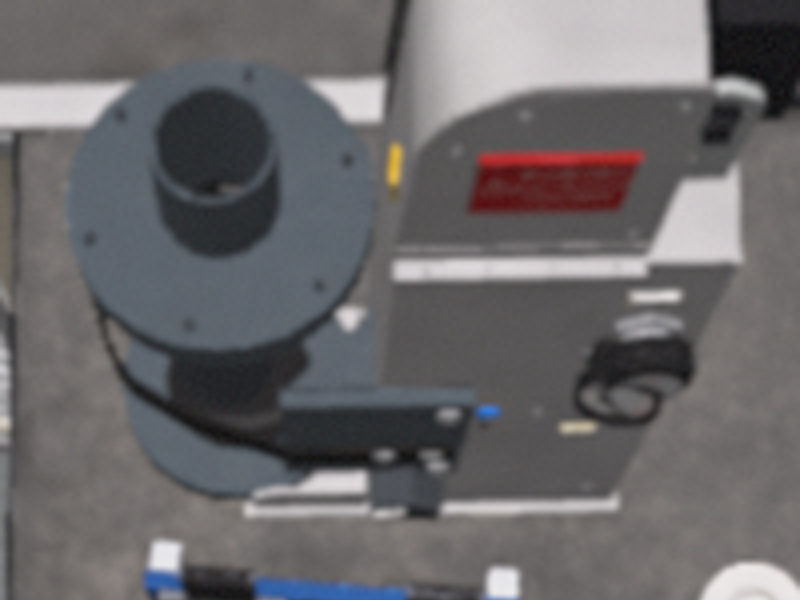

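View pics/sz3.png

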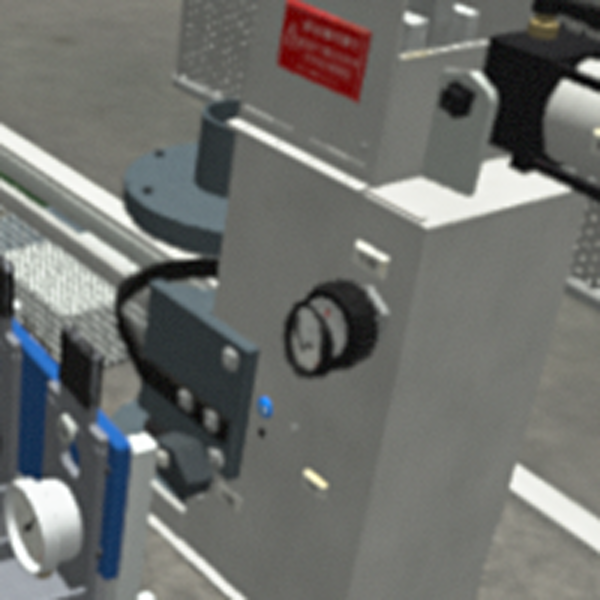

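```bash
python3 - <<'E'
from h import *
a,b=load("scene"),load("top")
print(tri(a,(411.7,155),b,(320.5,100)),tri(a,(445.7,177),b,(368,101)),tri(a,(463,173),b,(408,98)))
# tank / white cover near pad
p=np.array(proj(b,[[510,156,14]]));print(p, proj(a,[[510,156,14],[510,156,210],[654,62,208],[219,558,231]]))
# front obstacles near pad : black cylinder block in scene
print(tri(a,(325,240),b,(410,290)))
E
```

```text
(array([773.18330819, 145.95064141, 195.07103105]), np.float64(0.9473916252109288)) (array([771.89429984,  40.31505602, 196.8031317 ]), np.float64(5.750301687124511)) (array([748.52482998, -31.36892058, 251.07157837]), np.float64(2.5829715421659))
[[318.81376447 225.18629635]] [[297.10533896 257.3939279 ]
 [291.95283608 176.76582196]
 [385.65725426 182.27305267]
 [110.73126589 121.98677062]]
(array([416.78494067, -47.58504818, 239.24550108]), np.float64(76.17375299930725))
```

```bash
python3 - <<'E'
from h import *
a,b=load("scene"),load("top")
cv2.imwrite("pics/t4.png",cv2.resize(b["frame"][200:400,250:640],None,fx=2,fy=2))
cv2.imwrite("pics/s4.png",cv2.resize(a["frame"][60:400,90:360],None,fx=1.7,fy=1.7))
E
```

```text
(no output)
```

View pics/t4.png

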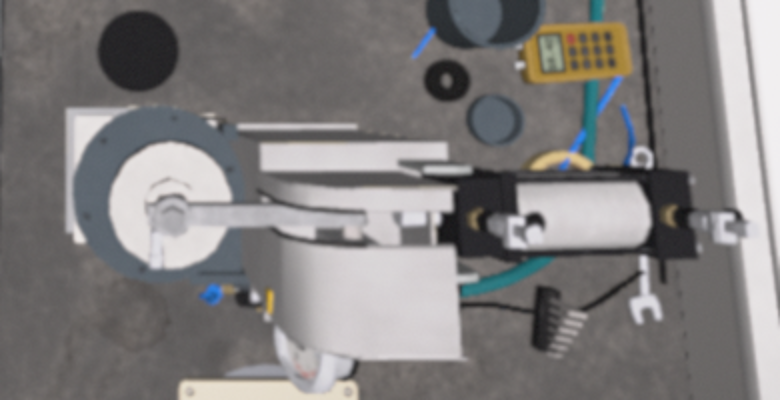

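View pics/s4.png

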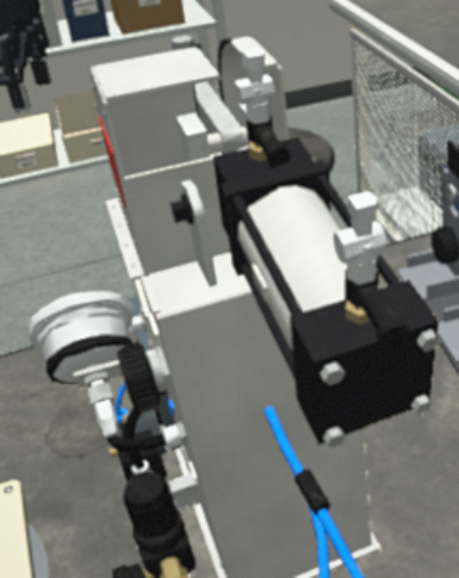

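```bash
python3 - <<'E'
from h import *
a,b=load("scene"),load("top")
sc=lambda u,v:(u/1.7+90,v/1.7+60); tp=lambda u,v:(u/2+250,v/2+200)
print(tri(a,sc(360,205),b,tp(748,228)),tri(a,sc(245,50),b,tp(530,228)))
# box top right corner near scene camera
print(tri(a,sc(218,75),b,tp(462,245)),tri(a,sc(218,75),b,tp(462,355)),tri(a,sc(122,93),b,tp(462,355)))
# black block top corner
print(tri(a,sc(400,285),b,tp(690,172)),tri(a,sc(295,335),b,tp(690,258)))
print("discedge",[onz(b,*tp(160,108),z) for z in (0,200,300,400)])
print("disc c",[onz(b,*tp(172,210),z) for z in (0,200,300,400)])
E
```

```text
(array([ 359.97556319, -251.545122  ,  461.66614303]), np.float64(0.3694731770528013)) (array([ 360.40864338, -100.83550599,  483.42780244]), np.float64(4.736872365203623))
(array([347.85539804, -67.85840291, 459.57595895]), np.float64(1.547763253636459)) (array([315.35786547, -66.11901388, 468.64767009]), np.float64(44.92713652264258)) (array([285.05507228, -63.43008315, 460.08566786]), np.float64(5.945818482708911))
(array([ 385.25354599, -250.86827022,  411.45343448]), np.float64(9.040793826828084)) (array([ 327.1781282 , -252.08634618,  403.00482228]), np.float64(3.442648951027824))
discedge [array([435.87132938, 127.71448781,   0.        ]), array([437.44354666, 128.75875454, 200.        ]), array([438.2296553, 129.2808879, 300.       ]), array([439.01576394, 129.80302126, 400.        ])]
disc c [array([307.2479059 , 113.74080247,   0.        ]), array([335.3755557 , 117.67005895, 200.        ]), array([349.43938061, 119.63468718, 300.        ]), array([363.50320551, 121.59931542, 400.        ])]
```

```bash
python3 - <<'E'
from h import *
a,b=load("scene"),load("top")
sc=lambda u,v:(u/1.7+90,v/1.7+60); tp=lambda u,v:(u/2+250,v/2+200)
for v in(40,70,100,130): print(v,tri(a,sc(268,v),b,tp(172,205)))
# twin
s3=lambda u,v:(u/3+360,v/3+60); t3=lambda u,v:(u/4+250,v/4)
print("twin pipe top",tri(a,s3(222,108),b,t3(213,135)))
print("twin pipe base",tri(a,s3(222,190),b,t3(213,225)))
print("twin disc left edge",tri(a,s3(123,180),b,t3(150,330)))
print("twin box top corner", tri(a,s3(425,225),b,t3(742,262)))
E
```

```text
40 (array([399.95994298, 112.23407492, 420.92817509]), np.float64(44.30056635924923))
70 (array([396.70613288, 111.60417772, 394.75242619]), np.float64(44.69781168191063))
100 (array([393.31776093, 110.96203001, 367.67686502]), np.float64(45.07432430092984))
130 (array([389.78356835, 110.30596352, 339.61643789]), np.float64(45.430308895179515))
twin pipe top (array([853.53231809, 180.25057356, 302.19163406]), np.float64(11.143812986696291))
twin pipe base (array([853.09903202, 181.01457186, 236.32213953]), np.float64(1.1621566616847956))
twin disc left edge (array([790.09201547, 213.7464064 , 244.23409253]), np.float64(0.6155013345472127))
twin box top corner (array([778.698291  , -66.99986457, 329.63201015]), np.float64(1.1044116257912981))
```

>>> drive_tool([
  [0, -0.03, 0, 0, 0, 0, 0],
  [0, -0.06, 0, 0, 0, 0, 0],
  [0, -0.09, 0, 0, 0, 0, 0],
  [0, -0.12, 0, 0, 0, 0, 0],
  [0, -0.12, 0, 0, 0, 0, 0],
  [0, -0.12, 0, 0, 0, 0, 0],
  [0, -0.12, 0, 0, 0, 0, 0],
  [0, -0.12, 0, 0, 0, 0, 0],
  [0, -0.12, 0, 0, 0, 0, 0],
  [0, -0.12, 0, 0, 0, 0, 0],
])

```text
time: 0.93
tool_pos: [218.8, 558.1, 349.6]
tcp_rot: [-94.6, 89.8, -116.1]
ft_force: [-0.7, 0.8, 0.5]
finger_gap: 85.1
```

```bash
python3 - <<'E'
from bench import sense
s=sense();print(s["joint_pos"],s["tool_pos"])
E
```

```text
[ 6.36894471e+01  6.57030241e+00  7.40245143e+01 -6.98966136e-04
  9.95594535e+01 -4.89328790e+00] [218.84341143 558.09485242 349.63919393]
```

>>> drive_tool([
  [0, -0.02, 0, 0, 0, 0, 0],
  [0, -0.04, 0, 0, 0, 0, 0],
  [0, -0.06, 0, 0, 0, 0.1, 0],
  [0, -0.08, 0, 0, 0, 0.2, 0],
  [0, -0.1, 0, 0, 0, 0.3, 0],
  [0, -0.1, 0, 0, 0, 0.3, 0],
  [0, -0.1, 0, 0, 0, 0.3, 0],
  [0, -0.1, 0, 0, 0, 0.3, 0],
  [0, -0.1, 0, 0, 0, 0.3, 0],
  [0, -0.1, 0, 0, 0, 0.3, 0],
])

```text
time: 1.77
tool_pos: [217.9, 558.7, 450.1]
tcp_rot: [-179.7, 72.9, 159.0]
ft_force: [-0.2, 0.1, -0.3]
finger_gap: 85.5
```

```bash
python3 - <<'E'
from bench import sense
s=sense();print(s["joint_pos"],s["tool_pos"],s["tcp_rot"])
E
```

```text
[ 53.71593861   9.87508782  61.64737512  17.88142014 112.11963331
  -8.6933221 ] [217.93371809 558.71588199 450.11786994] [-179.66498096   72.85012028  158.9953652 ]
```

```bash
python3 - <<'E'
from h import *
from scipy.optimize import least_squares
data=[([63.6926,7.51636,85.331],[218.79097,558.08368,230.21496],[-95.32117007,89.89151799,-116.73483414]),
([63.6894,6.5703,74.02451],[218.84341,558.09485,349.63919],None),
([53.71594,9.87509,61.64738],[217.93371809,558.71588199,450.11786994],[-179.66498096,72.85012028,158.9953652])]
def res(p):
    h,a1,L1,L2,d=p;o=[]
    for q,t,rr in data:
        ax=Ro.from_euler('xyz',rr,degrees=True).as_matrix()[:,0] if rr else np.array([0,0,-1.])
        W=np.array(t)-d*ax
        q1,q2,q3=np.radians(q); R=a1+L1*np.sin(q2)+L2*np.sin(q2+q3)
        o+=list(W-[R*np.cos(q1),R*np.sin(q1),h+L1*np.cos(q2)+L2*np.cos(q2+q3)])
    return o+[0.002*a1]
s=least_squares(res,[350,0,400,500,250]);print(s.x,np.round(res(s.x),2))
E
```

```text
[-66.09213401 -48.80804962 873.92640471 545.11871356 542.0682083 ] [-51.07  12.22  -0.96 -42.21  30.13   0.53   1.38   3.19   0.43  -0.1 ]
```

```bash
python3 - <<'E'
from h import *
from scipy.optimize import least_squares
data=[([63.6926,7.51636,85.331],[218.79097,558.08368,230.21496],[-95.32117007,89.89151799,-116.73483414]),
([63.6894,6.5703,74.02451],[218.84341,558.09485,349.63919],None),
([53.71594,9.87509,61.64738],[217.93371809,558.71588199,450.11786994],[-179.66498096,72.85012028,158.9953652])]
def res(p):
    h,a1,L1,L2,d,e=p;o=[]
    for q,t,rr in data:
        ax=Ro.from_euler('xyz',rr,degrees=True).as_matrix()[:,0] if rr else np.array([0,0,-1.])
        W=np.array(t)-d*ax
        q1,q2,q3=np.radians(q); R=a1+L1*np.sin(q2)+L2*np.sin(q2+q3)
        o+=list(W-[R*np.cos(q1)-e*np.sin(q1),R*np.sin(q1)+e*np.cos(q1),h+L1*np.cos(q2)+L2*np.cos(q2+q3)])
    return o+[0.002*a1]
s=least_squares(res,[350,0,400,500,250,50]);print(np.round(s.x,1),np.round(res(s.x),2))
E
```

```text
[  7.1 -34.8 618.4 562.2 362.1  51.5] [-4.06 -8.78  0.04  3.19  5.86 -1.6   1.37  2.73  1.57 -0.07]
```

```bash
cat >> h.py <<'E'
def cur():
    from bench import sense
    s=sense(); return np.array(s["tool_pos"]),Ro.from_euler('xyz',s["tcp_rot"],degrees=True)
def downR(phi): # tool x down, tool y at world angle phi deg
    p=np.radians(phi); x=np.array([0,0,-1.]);y=np.array([np.cos(p),np.sin(p),0]);return Ro.from_matrix(np.c_[x,y,np.cross(x,y)])
def delta(T,phi):
    t,R=cur(); return np.round(R.inv().apply(np.array(T)-t)/1000,4),np.round((R.inv()*downR(phi)).as_rotvec(),4)
E
python3 - <<'E'
from h import *
R=Ro.from_euler('xyz',[-95.32117007,89.89151799,-116.73483414],degrees=True);print(R.as_matrix())
t,R=cur();print(R.as_matrix())
for phi in(-5,175): print(delta([560,330,350],phi))
E
```

```text
[[-8.51754032e-04  3.65098012e-01  9.30968698e-01]
 [-1.69096249e-03  9.30967179e-01 -3.65098963e-01]
 [-9.99998208e-01 -1.88520766e-03 -1.75588006e-04]]
[[-0.27527845  0.36365325  0.88993151]
 [ 0.10569505  0.93153279 -0.34795864]
 [-0.95553667 -0.00172416 -0.29486725]]
(array([-0.0227, -0.0885,  0.4135]), array([ 1.2754, -0.2557,  0.1938]))
(array([-0.0227, -0.0885,  0.4135]), array([-1.8403, -0.2094, -0.2763]))
```

>>> drive_tool([
  [0, -0.002, -0.008, 0.037, 0.115, -0.023, 0.017],
  [0, -0.004, -0.016, 0.074, 0.23, -0.046, 0.035],
  [0, -0.006, -0.024, 0.111, 0.345, -0.069, 0.052],
  [0, -0.008, -0.032, 0.149, 0.46, -0.092, 0.07],
  [0, -0.011, -0.041, 0.19, 0.574, -0.115, 0.087],
  [0, -0.013, -0.05, 0.231, 0.69, -0.138, 0.105],
  [0, -0.016, -0.06, 0.277, 0.804, -0.161, 0.122],
  [0, -0.018, -0.07, 0.322, 0.92, -0.184, 0.14],
  [0, -0.02, -0.079, 0.368, 1.034, -0.207, 0.157],
  [0, -0.0227, -0.0885, 0.4135, 1.15, -0.23, 0.174],
])

```text
time: 2.6
tool_pos: [544.4, 340.0, 355.0]
tcp_rot: [-146.7, 88.2, 125.2]
ft_force: [-0.2, -0.4, 1.3]
finger_gap: 85.1
```

```bash
python3 - <<'E'
from h import *
print(cur()[0],delta([654,62,250],-5))
E
```

```text
[544.40476453 340.02581213 355.00270209] (array([0.0958, 0.1021, 0.2841]), array([ 0.1202, -0.0252,  0.0188]))
```

>>> drive_tool([
  [0, 0.006, 0.01, 0.03, 0.012, -0.003, 0.002],
  [0, 0.012, 0.02, 0.06, 0.024, -0.005, 0.004],
  [0, 0.018, 0.03, 0.09, 0.036, -0.008, 0.006],
  [0, 0.024, 0.04, 0.12, 0.05, -0.01, 0.008],
  [0, 0.03, 0.05, 0.15, 0.06, -0.013, 0.01],
  [0, 0.036, 0.06, 0.18, 0.072, -0.015, 0.012],
  [0, 0.042, 0.07, 0.21, 0.085, -0.018, 0.014],
  [0, 0.048, 0.08, 0.24, 0.1, -0.02, 0.016],
  [0, 0.05, 0.09, 0.27, 0.12, -0.025, 0.019],
  [0, 0.05, 0.09, 0.27, 0.12, -0.025, 0.019],
])

```text
time: 3.43
tool_pos: [643.0, 71.1, 294.2]
tcp_rot: [-60.2, 89.8, -155.2]
ft_force: [0.9, 0.5, -0.9]
finger_gap: 85.7
```

```bash
python3 - <<'E'
from h import *
from bench import sense
print(sense()["joint_pos"],cur()[0],delta([654,62,250],-5))
E
```

```text
[ 1.80893443e+00  1.40274873e+01  7.13859293e+01 -7.45085880e-02
  9.47616750e+01  6.81294354e+00] [642.98135962  71.05940294 294.24546395] (array([0.0442, 0.0119, 0.008 ]), array([-0.0002,  0.0016,  0.0029]))
```

>>> drive_tool([
  [0, 0.01, 0.003, 0.002, 0, 0, 0],
  [0, 0.02, 0.006, 0.004, 0, 0, 0],
  [0, 0.03, 0.009, 0.006, 0, 0.001, 0.002],
  [0, 0.044, 0.012, 0.008, 0, 0.0016, 0.0029],
  [0, 0.044, 0.012, 0.008, 0, 0.0016, 0.0029],
  [0, 0.044, 0.012, 0.008, 0, 0.0016, 0.0029],
  [0, 0.044, 0.012, 0.008, 0, 0.0016, 0.0029],
  [0, 0.044, 0.012, 0.008, 0, 0.0016, 0.0029],
  [0, 0.044, 0.012, 0.008, 0, 0.0016, 0.0029],
  [0, 0.044, 0.012, 0.008, 0, 0.0016, 0.0029],
])

```text
time: 4.27
tool_pos: [654.2, 66.9, 253.4]
tcp_rot: [138.6, 89.7, 43.8]
ft_force: [-0.1, -0.7, -0.0]
finger_gap: 85.7
```

```bash
python3 - <<'E'
from h import *
from bench import snapshot
print(cur()[0],delta([654,62,189],-5))
s=snapshot("scene");cv2.imwrite("pics/s5.png",cv2.resize(s["frame"][90:240,300:460],None,fx=3.7,fy=3.7,interpolation=cv2.INTER_CUBIC))
s=snapshot("top");cv2.imwrite("pics/t5.png",cv2.resize(s["frame"][60:260,240:440],None,fx=3,fy=3))
E
```

```text
[654.19030256  66.87786084 253.42882245] (array([0.0644, 0.    , 0.0051]), array([ 0.0041, -0.0037, -0.0033]))
```

View pics/s5.png

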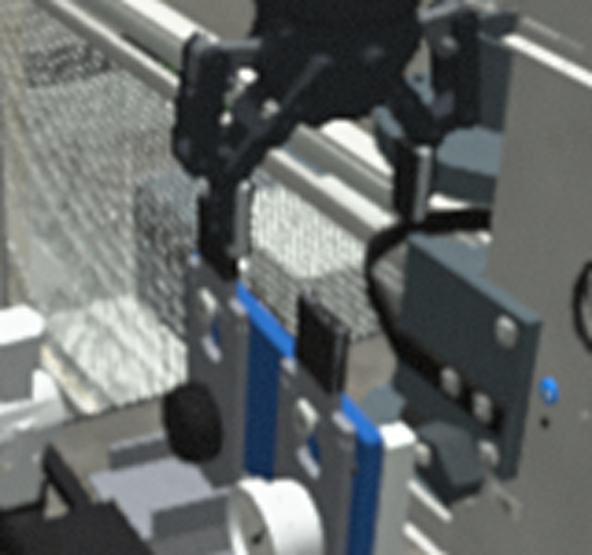

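View pics/t5.png

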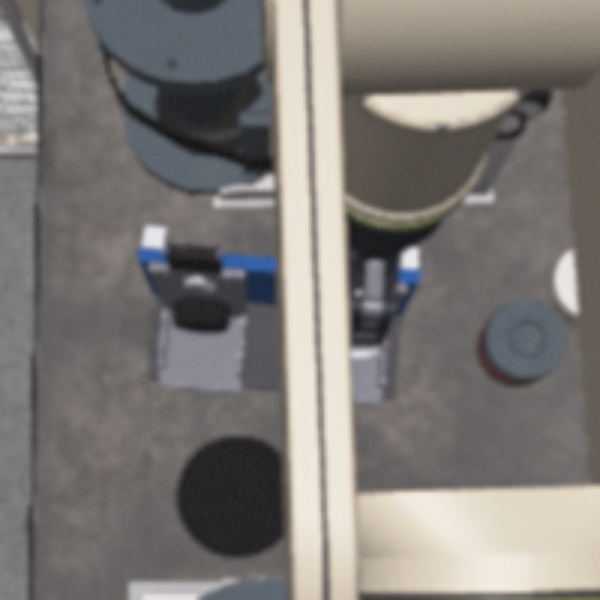

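>>> drive_tool([
  [0, 0.01, 0, 0.003, 0, 0, 0],
  [0, 0.02, 0, 0.005, 0, 0, 0],
  [0, 0.03, 0, 0.005, 0.004, -0.003, -0.003],
  [0, 0.04, 0, 0.005, 0.004, -0.003, -0.003],
  [0, 0.05, 0, 0.005, 0.004, -0.003, -0.003],
  [0, 0.06, 0, 0.005, 0.004, -0.003, -0.003],
  [0, 0.064, 0, 0.005, 0.004, -0.003, -0.003],
  [0, 0.064, 0, 0.005, 0.004, -0.003, -0.003],
  [0, 0.064, 0, 0.005, 0.004, -0.003, -0.003],
  [0, 0.064, 0, 0.005, 0.004, -0.003, -0.003],
])

```text
time: 5.2
tool_pos: [654.0, 62.0, 189.3]
tcp_rot: [179.0, 90.0, 84.0]
ft_force: [-0.4, -0.1, -0.3]
finger_gap: 85.5
```

```bash
python3 - <<'E'
from h import *
from bench import snapshot
print(cur()[0],delta([654,62,189],-5))
s=snapshot("scene");cv2.imwrite("pics/s6.png",cv2.resize(s["frame"][110:240,320:450],None,fx=4.5,fy=4.5,interpolation=cv2.INTER_CUBIC))
E
```

```text
[654.01843003  62.02163764 189.26065215] (array([ 0.0003, -0.    ,  0.    ]), array([-0.    , -0.0007, -0.    ]))
```

View pics/s6.png

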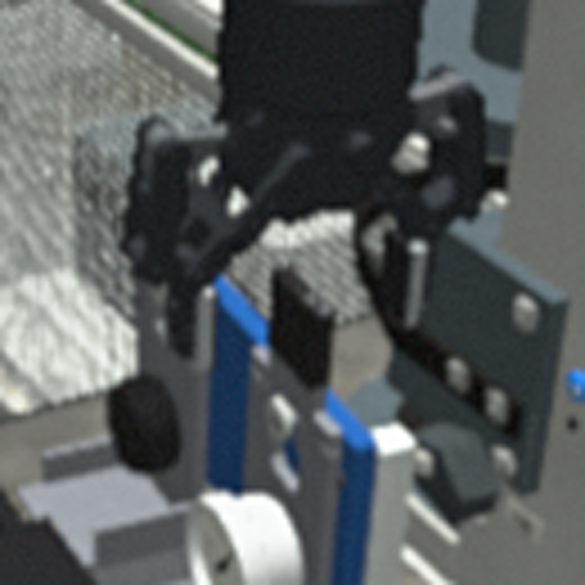

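>>> drive_tool([
  [60, 0, 0, 0, 0, 0, 0],
  [110, 0, 0, 0, 0, 0, 0],
  [150, 0, 0, 0, 0, 0, 0],
  [175, 0, 0, 0, 0, 0, 0],
  [190, 0, 0, 0, 0, 0, 0],
  [195, 0, 0, 0, 0, 0, 0],
  [195, 0, 0, 0, 0, 0, 0],
  [195, 0, 0, 0, 0, 0, 0],
  [195, 0, 0, 0, 0, 0, 0],
  [195, 0, 0, 0, 0, 0, 0],
], squeeze=20)

```text
time: 6.08
tool_pos: [653.6, 62.0, 188.4]
tcp_rot: [-113.3, 89.9, 151.7]
ft_force: [-0.6, 0.9, 0.1]
finger_gap: 20.2
```

```bash
python3 - <<'E'
from h import *
from bench import snapshot
s=snapshot("scene");cv2.imwrite("pics/s7.png",cv2.resize(s["frame"][130:220,350:440],None,fx=6.5,fy=6.5,interpolation=cv2.INTER_CUBIC))
E
```

```text
(no output)
```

View pics/s7.png

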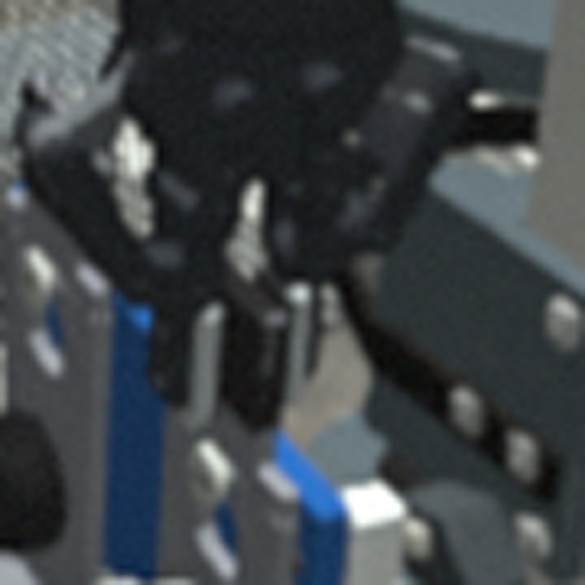

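The tab at (255,350) sits between the two pads with a small gap on each side. I'll close on it.

>>> drive_tool([
  [205, 0, 0, 0, 0, 0, 0],
  [215, 0, 0, 0, 0, 0, 0],
  [225, 0, 0, 0, 0, 0, 0],
  [235, 0, 0, 0, 0, 0, 0],
  [245, 0, 0, 0, 0, 0, 0],
  [245, 0, 0, 0, 0, 0, 0],
  [245, 0, 0, 0, 0, 0, 0],
  [245, 0, 0, 0, 0, 0, 0],
  [245, 0, 0, 0, 0, 0, 0],
  [245, 0, 0, 0, 0, 0, 0],
], squeeze=60)

```text
time: 6.97
tool_pos: [653.7, 62.0, 188.6]
tcp_rot: [-125.4, 89.9, 139.6]
ft_force: [1.4, 0.3, 1.1]
finger_gap: 9.2
```

```bash
python3 - <<'E'
from bench import sense
print(sense())
E
```

```text
{'time': 6.9667, 'joint_pos': array([9.24655041e-01, 1.74202651e+01, 7.83469042e+01, 4.06943861e-02,
       8.42789380e+01, 5.92642381e+00]), 'qd': array([-0.01082334,  0.0634146 ,  0.04058537, -0.01678013,  0.14485532,
        0.03671469]), 'joint_efforts': array([ 5.68764517e-02, -6.46818852e+01, -4.86125171e+01,  7.29802574e-03,
        4.78418022e-01, -1.95767138e-04]), 'tool_pos': array([653.70031035,  62.01502191, 188.57397592]), 'tcp_rot': array([-125.36018982,   89.93863775,  139.63396847]), 'ft_force': array([1.43392921, 0.27589425, 1.08336574]), 'wrist_torque': array([-0.04298413, -0.27672576, -0.0541709 ]), 'finger_gap': 9.241535858986612}
```

>>> drive_tool([
  [250, -0.003, 0, 0, 0, 0, 0],
  [250, -0.006, 0, 0, 0, 0, 0],
  [250, -0.009, 0, 0, 0, 0, 0],
  [250, -0.012, 0, 0, 0, 0, 0],
  [250, -0.015, 0, 0, 0, 0, 0],
  [250, -0.018, 0, 0, 0, 0, 0],
  [250, -0.02, 0, 0, 0, 0, 0],
  [250, -0.02, 0, 0, 0, 0, 0],
  [250, -0.02, 0, 0, 0, 0, 0],
  [250, -0.02, 0, 0, 0, 0, 0],
])

```text
time: 7.8
tool_pos: [653.5, 62.0, 208.3]
tcp_rot: [-110.7, 89.9, 154.3]
ft_force: [-0.0, 0.3, -3.3]
finger_gap: 9.6
```

```bash
python3 - <<'E'
from h import *
from bench import snapshot
s=snapshot("scene");cv2.imwrite("pics/s8.png",cv2.resize(s["frame"][130:260,330:460],None,fx=4.5,fy=4.5,interpolation=cv2.INTER_CUBIC))
E
```

```text
(no output)
```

View pics/s8.png

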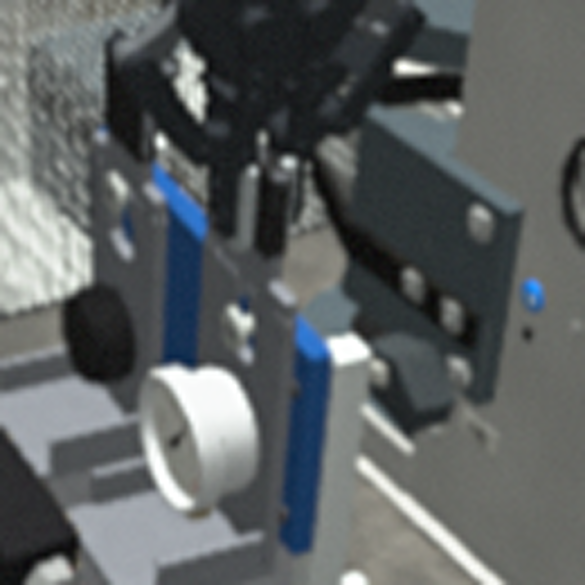

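>>> drive_tool([
  [250, 0, -0.001, 0, 0, 0, 0],
  [250, 0, -0.002, 0, 0, 0, 0],
  [250, 0, -0.003, 0, 0, 0, 0],
  [250, 0, -0.004, 0, 0, 0, 0],
  [250, 0, -0.005, 0, 0, 0, 0],
  [250, 0, -0.006, 0, 0, 0, 0],
  [250, 0, -0.007, 0, 0, 0, 0],
  [250, 0, -0.008, 0, 0, 0, 0],
  [250, 0, -0.009, 0, 0, 0, 0],
  [250, 0, -0.01, 0, 0, 0, 0],
])

```text
time: 8.68
tool_pos: [643.6, 62.8, 208.5]
tcp_rot: [-115.8, 89.9, 149.2]
ft_force: [-0.1, -0.1, -3.2]
finger_gap: 9.3
```

```bash
python3 - <<'E'
from h import *
from bench import snapshot,sense
r=sense();print(r["ft_force"],r["wrist_torque"])
s=snapshot("scene");cv2.imwrite("pics/s9.png",cv2.resize(s["frame"][130:260,330:460],None,fx=4.5,fy=4.5,interpolation=cv2.INTER_CUBIC))
E
```

```text
[-0.09561877 -0.05752813 -3.15561535] [ 0.02198152 -0.01171524  0.05040079]
```

View pics/s9.png

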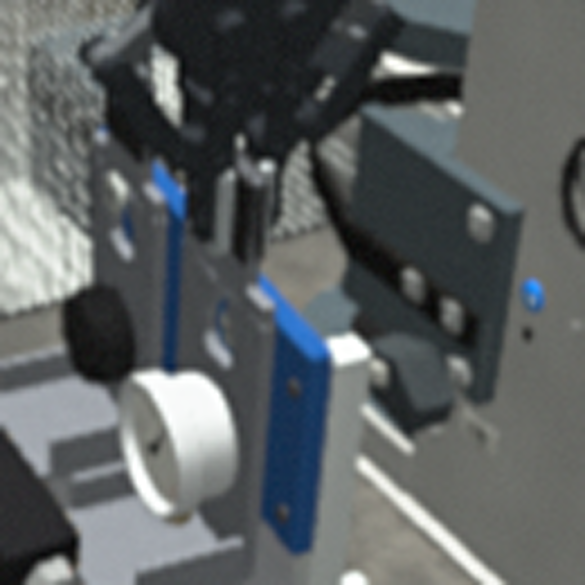

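The plate has come off the head cleanly, with about zero side force. I'll keep pulling.

>>> drive_tool([
  [250, 0, -0.003, 0, 0, 0, 0],
  [250, 0, -0.007, 0, 0, 0, 0],
  [250, 0, -0.012, 0, 0, 0, 0],
  [250, 0, -0.017, 0, 0, 0, 0],
  [250, 0, -0.022, 0, 0, 0, 0],
  [250, 0, -0.027, 0, 0, 0, 0],
  [250, 0, -0.032, 0, 0, 0, 0],
  [250, 0, -0.036, 0, 0, 0, 0],
  [250, 0, -0.039, 0, 0, 0, 0],
  [250, 0, -0.04, 0, 0, 0, 0],
])

```text
time: 9.57
tool_pos: [603.3, 66.5, 208.6]
tcp_rot: [-117.2, 89.9, 147.8]
ft_force: [0.2, 0.6, -3.4]
finger_gap: 9.3
```

```bash
python3 - <<'E'
from h import *
from bench import snapshot,sense
print(cur()[0],sense()["ft_force"])
s=snapshot("scene");cv2.imwrite("pics/s10.png",cv2.resize(s["frame"][130:290,310:470],None,fx=3.7,fy=3.7,interpolation=cv2.INTER_CUBIC))
s=snapshot("top");cv2.imwrite("pics/t10.png",cv2.resize(s["frame"][100:300,240:440],None,fx=3,fy=3))
E
```

```text
[603.33449092  66.45169805 208.64201659] [ 0.2206037   0.61974328 -3.36243146]
```

View pics/s10.png

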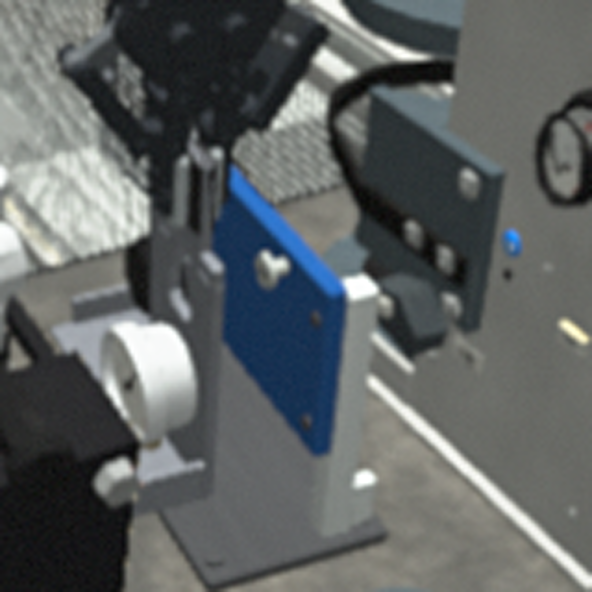

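View pics/t10.png

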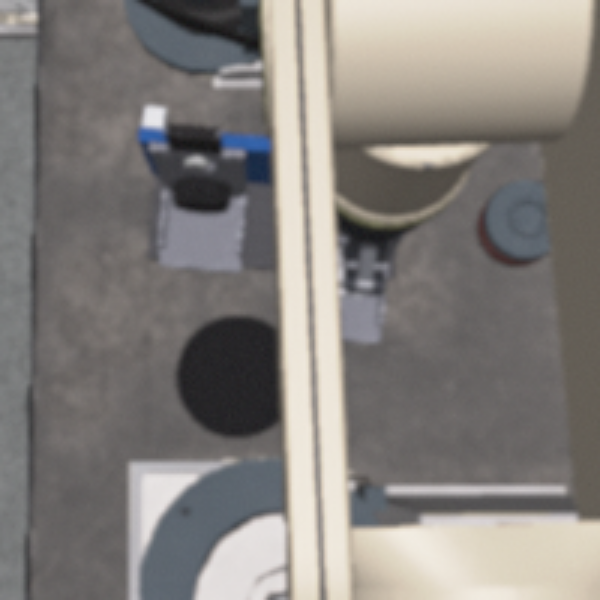

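The bracket is off and upright, the knob bracket still hangs, and weight on the wrist is 3.4 N. Next I move back, then sideways over to the pad.

>>> drive_tool([
  [250, 0, -0.006, 0, 0, 0, 0],
  [250, 0, -0.015, 0, 0, 0, 0],
  [250, 0, -0.025, 0, 0, 0, 0],
  [250, 0, -0.036, 0, 0, 0, 0],
  [250, 0, -0.047, -0.003, 0, 0, 0],
  [250, 0, -0.056, -0.008, 0, 0, 0],
  [250, 0, -0.063, -0.015, 0, 0, 0],
  [250, 0, -0.067, -0.023, 0, 0, 0],
  [250, 0, -0.069, -0.031, 0, 0, 0],
  [250, 0, -0.069, -0.037, 0, 0, 0],
])

```text
time: 10.5
tool_pos: [538.2, 110.5, 208.8]
tcp_rot: [-139.1, 89.9, 126.0]
ft_force: [0.4, -1.1, -2.9]
finger_gap: 9.3
```

>>> drive_tool([
  [250, 0, 0, -0.007, 0, 0, 0],
  [250, 0, 0, -0.014, 0, 0, 0],
  [250, 0, 0, -0.021, 0, 0, 0],
  [250, 0, 0, -0.028, 0, 0, 0],
  [250, 0, 0, -0.034, 0, 0, 0],
  [250, 0, 0, -0.039, 0, 0, 0],
  [250, 0, 0, -0.042, 0, 0, 0],
  [250, 0, 0, -0.044, 0, 0, 0],
  [250, 0, 0, -0.044, 0, 0, 0],
  [250, 0, 0, -0.044, 0, 0, 0],
])

```text
time: 11.33
tool_pos: [542.1, 153.0, 208.7]
tcp_rot: [-108.4, 89.9, 156.6]
ft_force: [0.1, -0.2, -4.1]
finger_gap: 9.6
```

```bash
python3 - <<'E'
from h import *
from bench import snapshot,sense
print(cur()[0],sense()["ft_force"],delta([541.9,153.2,208],-5))
s=snapshot("scene");np.save("scene2.npy",s,allow_pickle=True);cv2.imwrite("pics/s11.png",cv2.resize(s["frame"][100:300,200:440],None,fx=3,fy=3,interpolation=cv2.INTER_CUBIC))
s=snapshot("top");np.save("top2.npy",s,allow_pickle=True);cv2.imwrite("pics/t11.png",cv2.resize(s["frame"][100:300,240:440],None,fx=3,fy=3))
E
```

```text
[542.13190177 152.95551877 208.65188284] [ 0.08099108 -0.23688084 -4.09746298] (array([ 0.0007, -0.0003, -0.0002]), array([-0.    , -0.0004,  0.0011]))
```

View pics/s11.png

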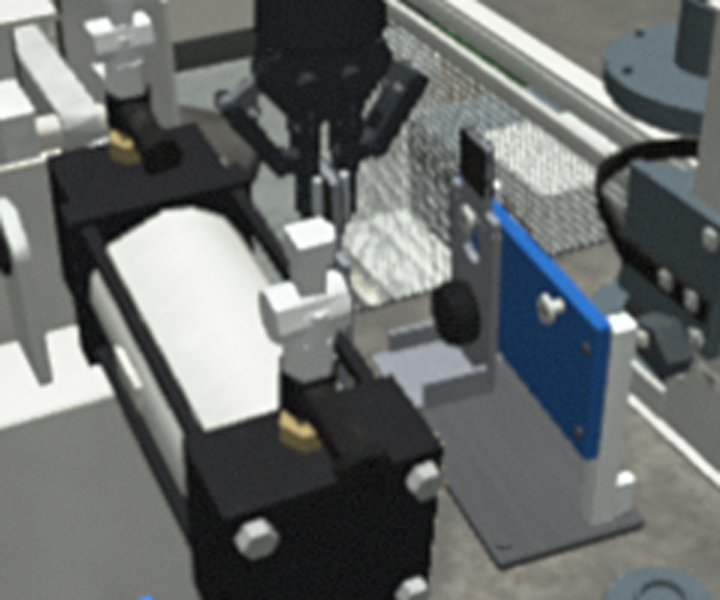

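View pics/t11.png

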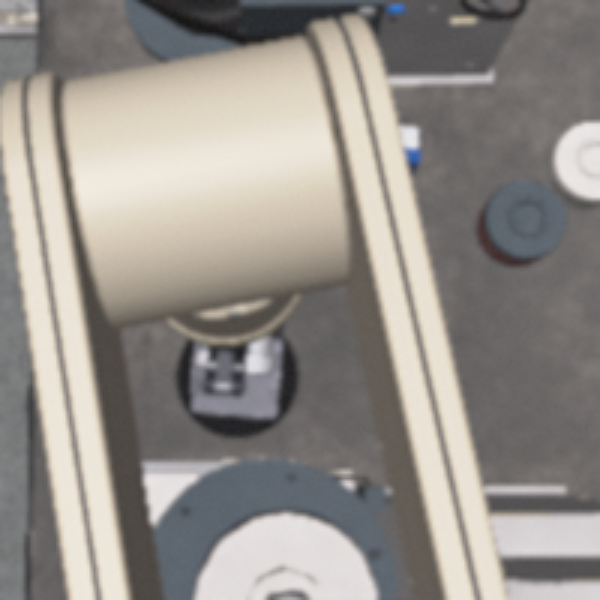

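```bash
python3 - <<'E'
from h import *
b=load("top2"); f=b["frame"]
T=np.array([542.13,152.96]);ex=np.array([.9962,-.0872]);ey=np.array([.0872,.9962])
P=[list(T-ex*67+ey*s)+[z] for s in(35,0,-35) for z in(56.5,62.5)]
print(proj(b,P).round(1))
im=cv2.resize(f[200:255,290:350],None,fx=10,fy=10,interpolation=cv2.INTER_CUBIC)
for u,v in proj(b,[p for p in P if p[2]>60]): cv2.circle(im,(int((u-290+.5)*10),int((v-200+.5)*10)),3,(0,0,255),-1)
cv2.imwrite("pics/t12.png",im)
E
```

```text
[[303.2 236.9]
 [303.  236.8]
 [317.3 238.1]
 [317.3 238. ]
 [331.5 239.2]
 [331.5 239.1]]
```

View pics/t12.png

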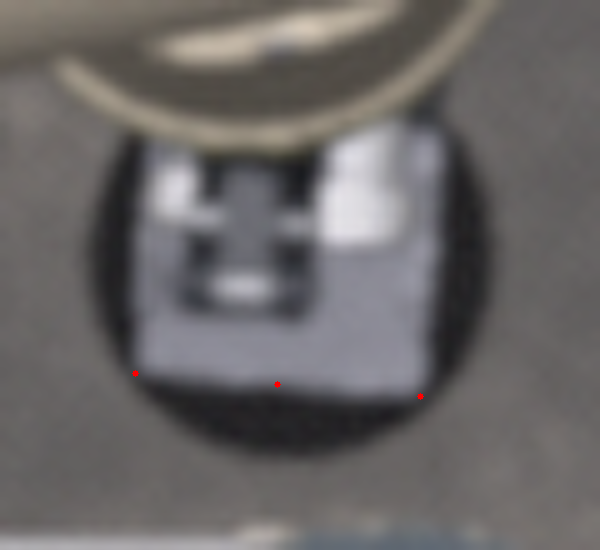

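>>> drive_tool([
  [250, 0.003, 0, 0, 0, 0, 0],
  [250, 0.007, 0, 0, 0, 0, 0],
  [250, 0.012, 0, 0, 0, 0, 0],
  [250, 0.017, 0, 0, 0, 0, 0],
  [250, 0.022, 0, 0, 0, 0, 0],
  [250, 0.027, 0, 0, 0, 0, 0],
  [250, 0.031, 0, 0, 0, 0, 0],
  [250, 0.034, 0, 0, 0, 0, 0],
  [250, 0.036, 0, 0, 0, 0, 0],
  [250, 0.036, 0, 0, 0, 0, 0],
])

```text
time: 12.27
tool_pos: [541.8, 153.1, 172.1]
tcp_rot: [-101.0, 89.9, 164.0]
ft_force: [0.4, 0.6, -3.4]
finger_gap: 9.3
```

>>> drive_tool([
  [250, 0.0005, 0, 0, 0, 0, 0],
  [250, 0.001, 0, 0, 0, 0, 0],
  [250, 0.0015, 0, 0, 0, 0, 0],
  [250, 0.002, 0, 0, 0, 0, 0],
  [250, 0.0025, 0, 0, 0, 0, 0],
  [250, 0.003, 0, 0, 0, 0, 0],
  [250, 0.0035, 0, 0, 0, 0, 0],
  [250, 0.004, 0, 0, 0, 0, 0],
  [250, 0.004, 0, 0, 0, 0, 0],
  [250, 0.004, 0, 0, 0, 0, 0],
])

```text
time: 13.1
tool_pos: [542.1, 153.1, 168.6]
tcp_rot: [-114.2, 89.9, 150.8]
ft_force: [0.5, -0.5, -3.7]
finger_gap: 9.6
```

>>> drive_tool([
  [250, 0.0003, 0, 0, 0, 0, 0],
  [250, 0.0006, 0, 0, 0, 0, 0],
  [250, 0.0009, 0, 0, 0, 0, 0],
  [250, 0.0012, 0, 0, 0, 0, 0],
  [250, 0.0015, 0, 0, 0, 0, 0],
  [250, 0.0018, 0, 0, 0, 0, 0],
  [250, 0.002, 0, 0, 0, 0, 0],
  [250, 0.002, 0, 0, 0, 0, 0],
  [250, 0.002, 0, 0, 0, 0, 0],
  [250, 0.002, 0, 0, 0, 0, 0],
])

```text
time: 13.93
tool_pos: [542.1, 153.1, 166.7]
tcp_rot: [-119.5, 89.9, 145.5]
ft_force: [-0.0, -0.1, -2.9]
finger_gap: 9.2
```

>>> drive_tool([
  [250, 0.0003, 0, 0, 0, 0, 0],
  [250, 0.0006, 0, 0, 0, 0, 0],
  [250, 0.0009, 0, 0, 0, 0, 0],
  [250, 0.0012, 0, 0, 0, 0, 0],
  [250, 0.0015, 0, 0, 0, 0, 0],
  [250, 0.0015, 0, 0, 0, 0, 0],
  [250, 0.0015, 0, 0, 0, 0, 0],
  [250, 0.0015, 0, 0, 0, 0, 0],
  [250, 0.0015, 0, 0, 0, 0, 0],
  [250, 0.0015, 0, 0, 0, 0, 0],
])

```text
time: 14.77
tool_pos: [542.4, 153.1, 165.7]
tcp_rot: [-155.9, 90.0, 109.1]
ft_force: [0.3, -0.8, 3.2]
finger_gap: 9.1
```

Contact: vertical force went from -3.4 to +3.2 N at z=165.7, against 166 predicted. I'll open slowly.

>>> drive_tool([
  [235, 0, 0, 0, 0, 0, 0],
  [228, 0, 0, 0, 0, 0, 0],
  [222, 0, 0, 0, 0, 0, 0],
  [215, 0, 0, 0, 0, 0, 0],
  [205, 0, 0, 0, 0, 0, 0],
  [195, 0, 0, 0, 0, 0, 0],
  [180, 0, 0, 0, 0, 0, 0],
  [165, 0, 0, 0, 0, 0, 0],
  [150, 0, 0, 0, 0, 0, 0],
  [140, 0, 0, 0, 0, 0, 0],
])

```text
time: 15.6
tool_pos: [542.1, 153.1, 165.1]
tcp_rot: [-116.6, 89.9, 148.4]
ft_force: [0.4, 0.8, 0.1]
finger_gap: 38.3
```

>>> drive_tool([
  [140, 0, 0, 0, 0, 0, 0],
  [140, -0.005, 0, 0, 0, 0, 0],
  [140, -0.013, 0, 0, 0, 0, 0],
  [140, -0.023, 0, 0, 0, 0, 0],
  [140, -0.035, 0, 0, 0, 0, 0],
  [140, -0.05, 0, 0, 0, 0, 0],
  [140, -0.065, 0, 0, 0, 0, 0],
  [140, -0.08, 0, 0, 0, 0, 0],
  [140, -0.09, 0, 0, 0, 0, 0],
  [140, -0.095, 0, 0, 0, 0, 0],
])

```text
time: 16.43
tool_pos: [543.2, 153.2, 263.4]
tcp_rot: [121.3, 89.8, 26.3]
ft_force: [0.1, 0.6, 0.3]
finger_gap: 38.4
```

>>> drive_tool([
  [140, -0.01, 0, 0, 0, 0, 0],
  [140, -0.02, 0, 0, 0, 0, 0],
  [140, -0.03, 0, 0, 0, 0, 0],
  [140, -0.04, 0, 0, 0, 0, 0],
  [140, -0.04, 0, -0.02, 0, 0, 0],
  [140, -0.04, 0, -0.05, 0, 0, 0],
  [140, -0.04, 0, -0.08, 0, 0, 0],
  [140, -0.04, 0, -0.11, 0, 0, 0],
  [140, -0.04, 0, -0.14, 0, 0, 0],
  [140, -0.04, 0, -0.15, 0, 0, 0],
])

```text
time: 17.27
tool_pos: [554.8, 306.1, 300.2]
tcp_rot: [-130.4, 89.9, 134.7]
ft_force: [1.4, 0.0, 0.8]
finger_gap: 38.4
```

```bash
python3 - <<'E'
from h import *
from bench import snapshot,sense
print(cur()[0],sense()["ft_force"],sense()["time"])
s=snapshot("scene");cv2.imwrite("pics/s13.png",cv2.resize(s["frame"][100:300,200:440],None,fx=3,fy=3,interpolation=cv2.INTER_CUBIC))
s=snapshot("top");np.save("top3.npy",s,allow_pickle=True);cv2.imwrite("pics/t13.png",cv2.resize(s["frame"][130:260,260:400],None,fx=4.5,fy=4.5))
E
```

```text
[554.76743889 306.06719635 300.15831219] [1.41036351 0.03130225 0.76712876] 17.2667
```

View pics/s13.png

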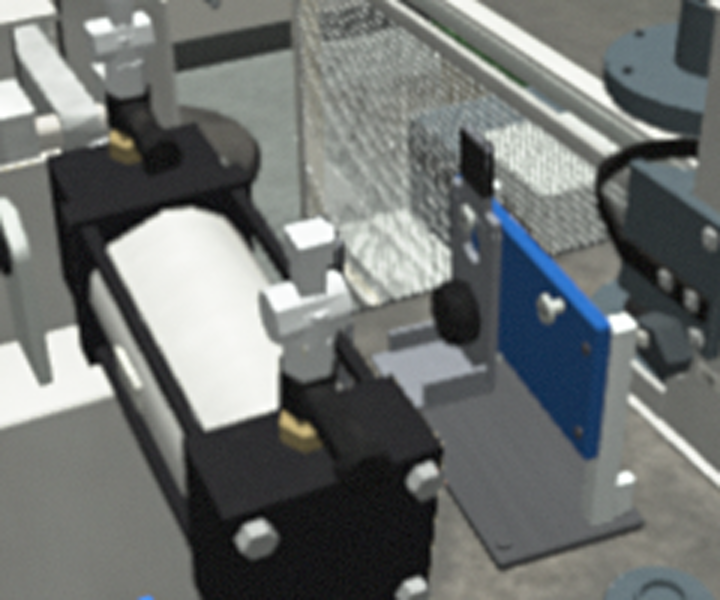

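View pics/t13.png

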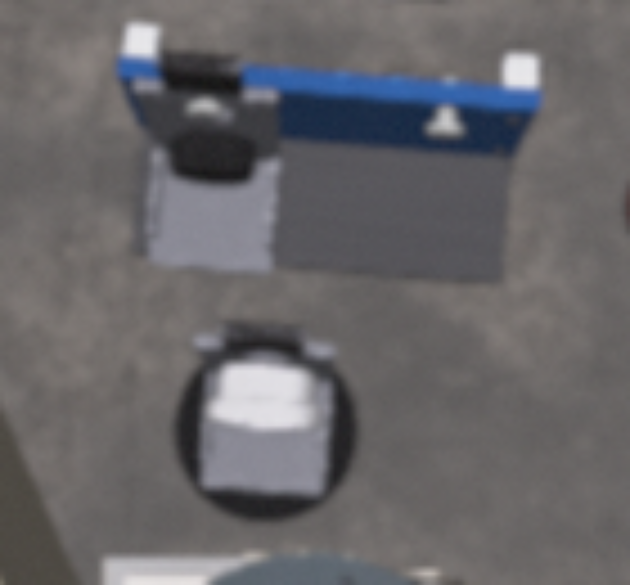

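```bash
python3 - <<'E'
from h import *
b=load("top3"); q=lambda u,v:((u+.5)/4.5-.5+260,(v+.5)/4.5-.5+130)
A=onz(b,*q(202,488),20);B=onz(b,*q(325,495),20)
d=(A-B)/np.linalg.norm(A-B);print(A,B,np.linalg.norm(A-B)); n=np.array([d[1],-d[0],0]);print("foot c",(A+B)/2+35*n,"yaw",np.degrees(np.arctan2(-d[0],d[1])))
L=onz(b,*q(227,325),204);Rr=onz(b,*q(300,331),204);print("tab top back",(L+Rr)/2,"expected",(A+B)/2+(67+5)*n)
E
```

```text
[476.90485663 192.74095632  20.        ] [472.40722445 122.76047081  20.        ] 70.12486753999633
foot c [509.58397807 155.50590182  20.        ] yaw -3.677330953191672
tab top back [544.23861405 152.45848242 204.        ] expected [546.50779775 153.13281512  20.        ]
```

The foot is within 1 mm of the pad's centre. The tab's top is within about 2 mm of vertical over the foot, and the knob bracket is still hanging.

```bash
python3 -c "
from bench import hand_in;print(hand_in())"
```

```text
the job is handed in; nothing more can be done
None
```

I took the gauge bracket down, set it on the pad with the dial towards the robot, let go, backed the arm away and handed the job in. `hand_in()` gives no verdict.

**Taking it down:** I gripped the rubber tab at 60 N, lifted 20 mm and pulled it straight off. Side force stayed near zero, and it was about 50 mm clear while still at hanging height.

**Setting it down:** The final lowering went in steps of a few millimetres. Contact came at TCP z = 165.7 mm, against 166 mm predicted, with a net press of about 6.6 N.

**Last checks from the top camera:**

| Check | Measured | Reference |
|---|---|---|
| Foot centre | (509.6, 155.5) mm | pad centre (510.0, 156.3) mm |
| Foot width, to check the measurement | 70.1 mm | 70 mm given |
| Yaw | about -4° | limit 0.8 rad (46°) |
| Top of the tab against vertical | about 2 mm over 184 mm, roughly 0.013 rad | limit 0.08 rad |

The knob bracket still hangs in both views. The job took about 17 s of the 48 s allowed.

**What did not agree or could not be checked:**
- The pad measured 98 mm across instead of 107 mm. I put this down to the colour mask cutting its edge and used only its centre.
- My quick arm-geometry fit was poor (residuals up to 9 mm), so I used it only for rough clearance. I never measured the height of the disc beside the pad. The arm passed over that area without any contact force showing.
- The scene camera could not see the pad, so the final check rests on the top camera alone.

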